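# Lock the valve clamp with the T-key

### The arm

A 6-joint arm with a two-finger parallel gripper is mounted at the origin on the work surface; the furniture and walls round the work are solid. World frame = base frame: x ahead of the robot, y to its left, z up, the work surface at z = 0. Lengths are in m, angles in rad, forces in N, time in s.
With the tool pointing down it reaches from about 0.35 to 0.85 m from the base axis. Payload 8.1 kg.
Tool frame: the origin (TCP) lies on the centre line of the jaws, within the pads' length; the fingertips stand robot.tip_extent ahead of it and the grasp point (between the pads) lies 11 mm behind it (robot.tip_extent is the distance from the TCP to the fingertips, in m); y points along the fingers, z is the direction in which the jaws open and shut, and the axes are right-handed (so a half turn about y gives the same grasp; the last joint's range is limited). The gripper opens to 93 mm and grips with 3 to 60 N. Pads are 15 mm wide; open, the fingers measure 128 mm over their backs; the gripper's body (75 mm by 188 mm) begins 65 mm behind the grasp point.
Start: joints at [1.231, 0.13, 1.488, -0, 1.523, -0.085], TCP at [0.151, 0.581, 0.227] pointing down, gripper open.
Joint ranges: [-2.96, 2.96], [-0.89, 2.26], [0.02, 2.5], [-1.34, 4.48], [0, 2.73], [-2.66, 2.66]. Speed limits (rad/s): [2.39, 2.39, 2.79, 3.14, 3.14, 3.14].

### API

Orientations are given as a rotation vector (axis times angle).
In Python, from plant import monitor, optics, robot gives the robot as it stands.
- The arm moves only by the shell command python3 -m inch 'ROWS' [OPENING] [FORCE]. ROWS is JSON, a list that holds one entry, the list of rows, each a list of 6 numbers: the shift along the tool's x, y, z in mm, then the turn, a rotation vector about the tool's x, y, z in rad. A call has 1 to 8 rows; each row shifts and turns the commanded pose from where the row before left it, along the tool's axes as they then stand; what a row does not reach is not made up. A row lasts 1/8 s, in which the tool goes at most 62.5 mm and 10.7 degrees, less where a joint would pass 70% of its speed; a pose out of reach is approached as far as the arm can. A call is refused whole if a number of a shift passes 62.5 or a number of a turn 0.188, either way. A call with a gripper value outside its range is refused whole. OPENING is the finger opening in mm, from 0 to 93, set as the call begins (- or left out, the last holds). The fingers move at their own pace and stop on an object; FORCE is the grip in N (left out, the last holds). Time passes only in rows, so rows that do not move let the fingers close. It gives the time, the measured TCP pose, the force and the opening at its end, in the units of the state.
- monitor.read_state(): the state, without advancing time (a new reading comes with each control period).
- optics.read_camera(name): name is "scene" or "top" or "wrist"; returns a dict with "image" (420x560x3 uint8, blue, green, red), "fx", "fy", "cx", "cy" (pixels), "k1" (the pictures are not rectified: a ray, as slopes to the right and down, at radius r is drawn at 1 + k1 r^2 times it, then the intrinsics apply), "rvec" (rotation vector, rad) and "tvec" (3), from world to camera coordinates, as OpenCV has them. Camera axes: x right, y down, z forward; pixel columns grow to the right and rows downward; lengths in m; the calibration is good to about 2 mm. A picture is of the moment at which its call begins. There is no depth.
- robot.close_job(): hands the job in, once; it reports no verdict.
The state is a dict: "t": time; "q": joint angles; "dq": joint speeds; "joint_torque": joint torques, N m; "tool_pos": TCP position; "orientation": TCP orientation; "force": force on the tool from outside, world axes, zero at the start; "wrist_torque": the same for the moment, N m; "opening": finger opening in m.
Only numpy, scipy, OpenCV 4.12 (cv2) and the standard library are available. Lean on these libraries where they do the work, as an engineer would, in place of code of your own. Each camera call takes 0.05 s, during which the arm holds its last target.

### The job

Take the T-key out of its stand by its crossbar, lower it down the upright tube of the fixture that has a valve in its seat until its socket sits fully on the square stem at the bottom, and turn it clockwise until the clamp arm has swung in to its stop against the valve. Let go and leave the key standing on the stem; do not turn the clamp of the empty fixture.

Things in the scene. Friction and masses are not known exactly. Their poses are not given: they have to be found in the camera images.
- key: Loose steel T-key, 172 mm long, upright in a square holder with 40 mm high walls: lift it over 45 mm to free it. Origin: centre of its underside, z up, x along the crossbar. Crossbar 90 (x) x 16 (y) x 22 mm high, its middle 161 mm above the origin, on a 14 mm shank. Socket at the foot: 39 mm square outside, 33 mm square and 42 mm deep inside, open below, flats parallel to x and y. 0.3 to 0.5 kg.
- stem_1 (a point): Tip of the stem on the axis of the tube beside the seated valve, 66 mm below the tube's mouth. Tube fixed, bore 68 mm, mouth 128 mm above the table. Stem: round cone from the tip (10 mm wide) down 12 mm, then 26 mm square. Key fully down: its underside rests on a hub 36 mm below the tip, in any quarter position. x lies along the clamp arm, parallel to two flats, and turns with the stem; z up.
- clamp_1 (a joint): Angle (rad) of that stem and its clamp arm; starts at 0 to 0.25, grows clockwise seen from above, hard stop at 1.4 with the arm pointing at the valve. Stays where left; friction about 0.06 N m. The socket is loose on the stem: the key turns up to 0.33 rad before it drives it. The valve (black head 50 mm wide, top 134 mm above the table) stands 80 mm from the tube's axis.
- clamp_2 (a joint): The same for the second, equal fixture, whose valve seat is an empty ring; to be left as it is. The two fixtures stand left and right of the key, either way round.
Not all that is in view belongs to the job. There is more than one size of the key; the one meant has the size given above.

How it is judged:
By the outcome, as a careful person would: the job done as asked, in the order asked, and still so for the second after the job is handed in, with the robot touching nothing.
It also fails if it takes over 38 s, if anything falls off the work surface, if the arm or the gripper's body presses on something with over 40 N, if the wrist force passes 120 N, or if a joint passes its speed limit or range.

## Working session

There is one attempt and no reset: what is moved stays moved. The work goes in short steps, Python scripts to look and compute and a shell command to move; the robot and the scene stay as the last step left them, time stands still between calls to the robot, and variables do not carry over. Pictures are saved under pics/ and viewed, and the job is handed in when it is done.

```bash
ls; mkdir -p pics
cat > h.py <<'E'
import numpy as np,cv2
from plant import monitor, optics, robot
def snap(n,f):
    c=optics.read_camera(n); cv2.imwrite('pics/'+f,c['image']); np.save('pics/'+f[:-4]+'.npy',c,allow_pickle=True); return c
def load(f): return np.load('pics/'+f+'.npy',allow_pickle=True).item()
def ray(c,u,v):
    x=(u-c['cx'])/c['fx'];y=(v-c['cy'])/c['fy']
    a,b=x,y
    for _ in range(30):
        s=1+c['k1']*(a*a+b*b);a,b=x/s,y/s
    R=cv2.Rodrigues(np.array(c['rvec'],float))[0];t=np.array(c['tvec'],float).ravel()
    return -R.T@t, R.T@np.array([a,b,1.])
def plane(c,u,v,z):
    o,d=ray(c,u,v); return o+d*(z-o[2])/d[2]
def proj(c,p):
    R=cv2.Rodrigues(np.array(c['rvec'],float))[0];q=R@np.array(p,float)+np.array(c['tvec'],float).ravel()
    a,b=q[:2]/q[2];s=1+c['k1']*(a*a+b*b)
    return c['fx']*a*s+c['cx'],c['fy']*b*s+c['cy']
E
python3 - <<'E'
from h import *
for n in ['scene','top','wrist']:
    c=snap(n,n+'0.png'); print(n,c['fx'],c['k1'],c['rvec'],c['tvec'])
s=monitor.read_state();print(s); print(robot.tip_extent)
R=cv2.Rodrigues(np.array(s['orientation'],float))[0];print(R)
E
```

```text
pics
scene 534.3461098767864 -0.11570325744525449 [ 2.23138804 -0.6879931   0.28147143] [-0.4068205   0.22318065  0.9125865 ]
top 409.7977715811193 -0.061157091807473654 [ 2.17402911 -2.12639125  0.08266781] [-1.69985451e-04  4.87597542e-01  8.72863038e-01]
wrist 374.00980397216614 -0.05249069360760127 [-2.30369207 -1.78067224 -0.2463414 ] [-0.59954975 -0.03284452  0.39064878]
{'t': 0.15, 'q': array([ 1.23059332e+00,  1.31016601e-01,  1.48903650e+00, -2.11644540e-05,
        1.52301594e+00, -8.53397558e-02]), 'dq': array([-5.88028577e-05,  1.13474634e-03, -3.83577627e-03, -5.93990830e-04,
       -6.45271430e-04,  6.03771811e-04]), 'joint_torque': array([ 1.31541135e-03, -5.60468245e+01, -4.92339921e+01,  7.68099027e-02,
        3.04155622e-02, -4.83507438e-05]), 'tool_pos': array([0.15107141, 0.58021496, 0.2258071 ]), 'orientation': array([-1.56297013,  0.20033933, -0.19988095]), 'force': array([-0.24029492, -0.16812892,  0.41605202]), 'wrist_torque': array([-0.05013734, -0.01531811, -0.04060285]), 'opening': 0.09319519418809998}
0.008
[[ 9.67698016e-01 -4.72709568e-04  2.52111734e-01]
 [-2.52112156e-01 -1.39882397e-03  9.67697011e-01]
 [-1.04779698e-04 -9.99998910e-01 -1.47281501e-03]]
```

View pics/scene0.png

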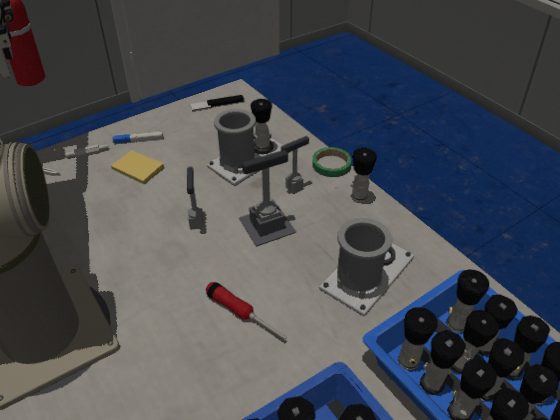

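View pics/top0.png

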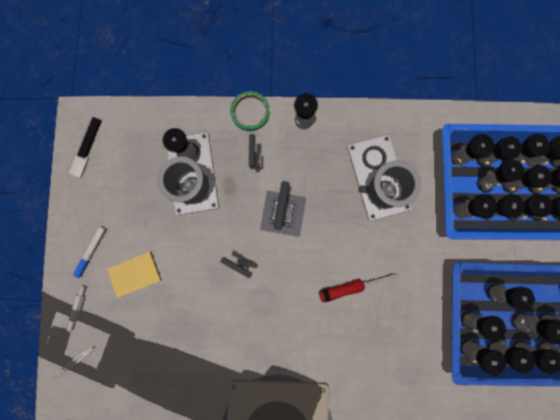

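View pics/wrist0.png

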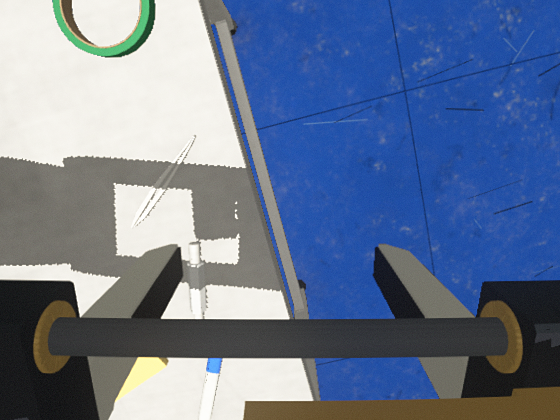

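Candidates for the key: top (284,205) in the dark square holder, (255,152), and (238,264). The middle one looks the largest. I'll enlarge and measure it.

Run:
```python
from h import *
c=load('top0');im=c['image']
cr=im[110:290,140:430];cv2.imwrite('pics/tc0.png',cv2.resize(cv2.convertScaleAbs(cr,alpha=1.6),None,fx=2.7,fy=2.7,interpolation=cv2.INTER_CUBIC))
c2=load('scene0');cr=c2['image'][80:310,170:430];cv2.imwrite('pics/sc0.png',cv2.resize(cv2.convertScaleAbs(cr,alpha=1.6),None,fx=2.5,fy=2.5,interpolation=cv2.INTER_CUBIC))
```

```text
(no output)
```

View pics/tc0.png

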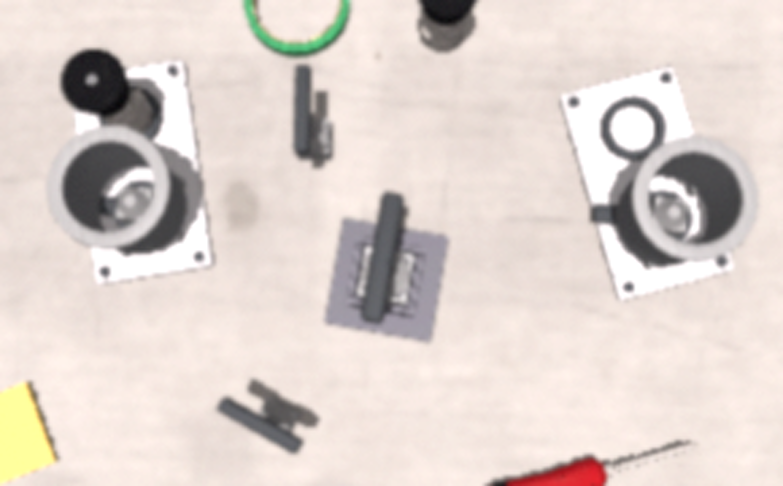

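View pics/sc0.png

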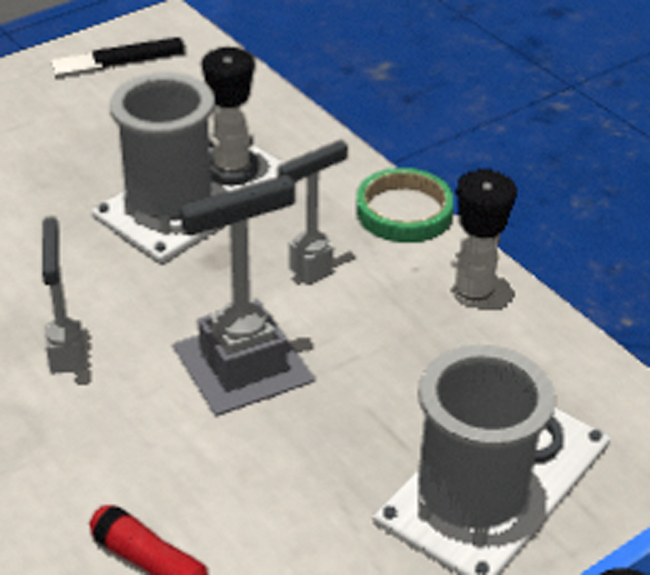

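The key in the square holder is at top (284,205). The left fixture (183,180) has the valve, whose head is at (176,140). The right one has an empty ring at (374,157). Next I measure the crossbar, tube rim and valve head.

Run:
```python
from h import *
c=load('top0');im=c['image'].astype(int)
g=im.max(2)
def up(x0,x1,y0,y1): return cv2.resize(c['image'][y0:y1,x0:x1],None,fx=8,fy=8,interpolation=cv2.INTER_CUBIC)
# key
x0,y0=255,170
k=up(x0,315,y0,245); cv2.imwrite('pics/k0.png',k)
m=((k.max(2)<52)*255).astype(np.uint8)
m=cv2.morphologyEx(m,cv2.MORPH_OPEN,np.ones((25,25)))
cs,_=cv2.findContours(m,0,2)
for q in cs:
    if cv2.contourArea(q)<2000: continue
    r=cv2.minAreaRect(q);b=cv2.boxPoints(r)/8+[x0-.44,y0-.44]
    P=np.array([plane(c,*p,.172) for p in b])
    print('key',r[1],P.mean(0),[np.linalg.norm(P[i]-P[i-1]) for i in range(4)])
    e=[P[i]-P[i-1] for i in range(4)];L=max(e,key=np.linalg.norm);print('yaw',np.arctan2(L[1],L[0]))
# rims
for x0,y0,n in [(150,150,'L'),(360,150,'R')]:
    k=up(x0,x0+70,y0,y0+65);cv2.imwrite(f'pics/rim{n}.png',cv2.convertScaleAbs(k,alpha=1.5))
k=up(150,200,120,165);cv2.imwrite('pics/val.png',cv2.convertScaleAbs(k,alpha=1.5))
m=((k.max(2)<40)*255).astype(np.uint8);m=cv2.morphologyEx(m,cv2.MORPH_OPEN,np.ones((25,25)))
cs,_=cv2.findContours(m,0,2)
for q in cs:
    (x,y),r=cv2.minEnclosingCircle(q);print('valve',x/8+150,y/8+120,r/8,plane(c,x/8+149.6,y/8+119.6,.134))
```

```text
valve 176.0 141.375 12.950037002563477 [0.60185351 0.21215527 0.134     ]
```

View pics/rimL.png

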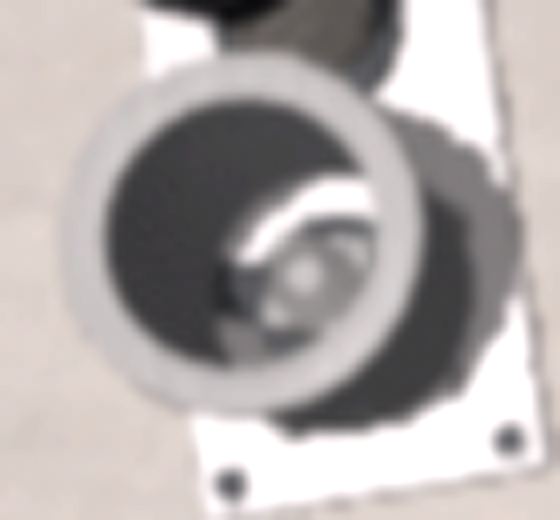

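View pics/k0.png

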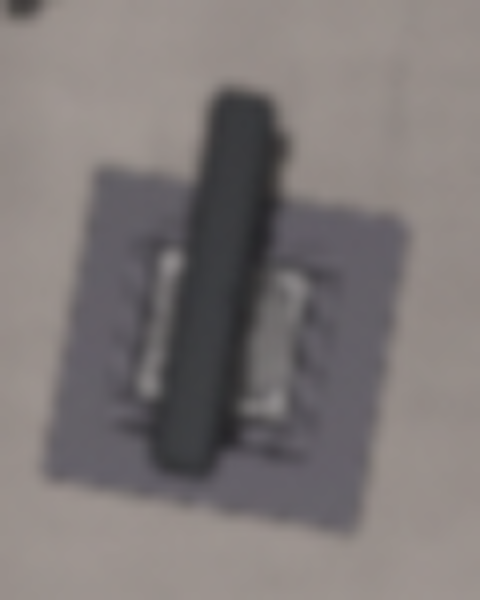

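```bash
python3 - <<'E'
from h import *
c=load('top0');s=load('scene0')
f=lambda u,v,x0,y0:(u/8+x0-.44,v/8+y0-.44)
for z in(.172,.177):
  P=[plane(c,*f(u,v,255,170),z) for u,v in[(208,92),(272,97),(216,470),(151,465)]]
  P=np.array(P);m=P.mean(0);L=(P[0]+P[1]-P[2]-P[3])/2;print('key',z,m,np.linalg.norm(L),np.linalg.norm(P[0]-P[1]),np.arctan2(L[1],L[0]))
  print('in scene',proj(s,m), [proj(s,p) for p in P])
# holder plate centre in top at z=0
H=np.array([plane(c,*f(u,v,255,170),.003) for u,v in[(98,168),(410,218),(355,535),(45,480)]]);print('holder',H.mean(0));L=H[0]-H[3]+H[1]-H[2];print(np.arctan2(L[1],L[0]))
t=plane(c,*f(242,232,150,150),.128);print('tube',t)
for a in[(62,232),(422,232)]:print(plane(c,*f(*a,150,150),.128))
print('tip',plane(c,*f(308,278,150,150),.062))
v=plane(c,176-.44,141.375-.44,.134);print('valve',v)
d=v-t;print(np.linalg.norm(d[:2]),np.arctan2(d[1],d[0]))
print('tube proj scene',proj(s,t),'valve',proj(s,v))
Pl=[plane(c,*f(u,v,150,150),.004) for u,v in[(230,485),(510,440)]];d=Pl[0]-Pl[1];print('plate holes yaw',np.arctan2(d[1],d[0])-np.pi/2)
E
python3 - <<'E'
from h import *
s=load('scene0')
k=cv2.resize(cv2.convertScaleAbs(s['image'][100:250,200:320],alpha=1.8),None,fx=5,fy=5,interpolation=cv2.INTER_CUBIC);cv2.imwrite('pics/sk.png',k[:600])
E
```

```text
key 0.172 [ 0.4744572  -0.00159675  0.172     ] 0.08719962140355315 0.014844494839008368 -0.12672980595051891
in scene (np.float64(264.01113778888316), np.float64(159.97710594985273)) [(np.float64(282.8766587065502), np.float64(151.2879825433725)), (np.float64(287.0214640716625), np.float64(155.3804438187915)), (np.float64(244.43792481269713), np.float64(169.02407882699328)), (np.float64(240.5405459800581), np.float64(164.68199442126675))]
key 0.177 [ 0.4738944  -0.00171363  0.177     ] 0.0866169904734839 0.014745310213028936 -0.126729805950519
in scene (np.float64(263.72453304310466), np.float64(157.96472315446627)) [(np.float64(282.53948724536724), np.float64(149.3400025961002)), (np.float64(286.6687257257648), np.float64(153.4010351647215)), (np.float64(244.2057381415254), np.float64(166.94453096976451)), (np.float64(240.32274793022145), np.float64(162.63657039147182))]
holder [ 0.47390261 -0.00227572  0.003     ]
-0.14714828827853085
tube [0.52715966 0.20126784 0.128     ]
[0.52642457 0.24673784 0.128     ]
[0.52790964 0.15617947 0.128     ]
tip [0.52638727 0.20105367 0.062     ]
valve [0.60193442 0.21224081 0.134     ]
0.07557560051077528 0.14570705447370763
tube proj scene (np.float64(233.66370408308447), np.float64(120.61926741238975)) valve (np.float64(259.6327333541339), np.float64(105.39955400569396))
plate holes yaw 0.17971515763197665
```

View pics/sk.png

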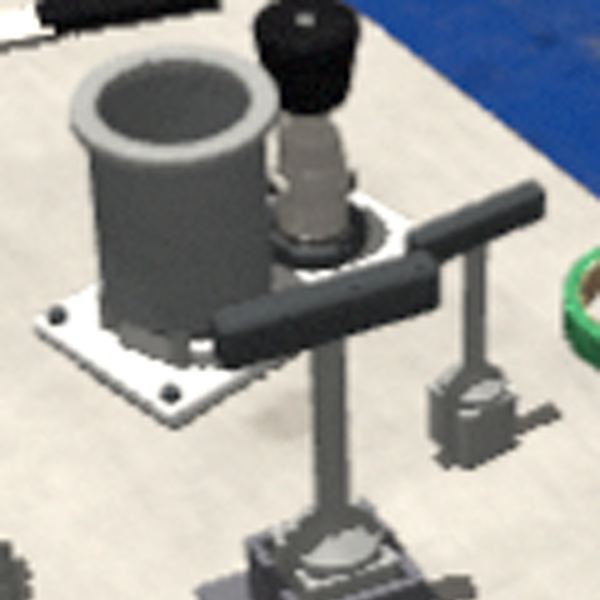

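The bar measures 87 x 15 mm (90 x 16 nominal), so this is the right key. Its top is at z≈0.178. The tube axis is at (0.527,0.201), and the mouth and stem tip agree on that. Now I move above the key.

```bash
python3 -m inch '[[[0,0,0,0,-0.118,0],[33.3,0,-44.3,0,0,0],[33.3,0,-44.3,0,0,0],[33.3,0,-44.3,0,0,0],[33.3,0,-44.3,0,0,0],[33.3,0,-44.3,0,0,0],[33.3,0,-44.3,0,0,0],[33.3,0,-44.3,0,0,0]]]' 60 30
python3 -m inch '[[[33.3,0,-44.3,0,0,0],[33.3,0,-44.3,0,0,0],[33.3,0,-44.3,0,0,0],[33.3,0,-44.3,0,0,0],[33.3,0,-44.3,0,0,0],[0,0,0,0,0,0]]]'
cat > st.py <<'E'
from h import *
import sys
s=monitor.read_state();R=cv2.Rodrigues(np.array(s['orientation'],float))[0]
print('t',s['t'],s['tool_pos'],'yaw',np.arctan2(R[1,0],R[0,0]),'F',s['force'],'M',s['wrist_torque'],'op',s['opening'],'q6',s['q'][5])
print('down',R[:,1])
if len(sys.argv)>3:
    d=np.array([float(a) for a in sys.argv[1:4]])-s['tool_pos'];print('tool shift mm',R.T@d*1e3)
E
python3 st.py .474 -.0018 .156
python3 -c "
from h import *
snap('wrist','w1.png');snap('top','top1.png')"
```

```text
t: 1.15
tool_pos: [0.3403, 0.24, 0.2266]
orientation: [-1.568, 0.107, -0.107]
force: [0.6, -0.3, 0.2]
opening: 0.0598
t: 1.9
tool_pos: [0.4753, -0.0037, 0.2261]
orientation: [-1.569, 0.112, -0.11]
force: [-1.3, 0.7, -0.9]
opening: 0.0601
t 1.9 [ 0.47530187 -0.00368234  0.22609366] yaw -0.14146267788547032 F [-1.27859596  0.7260528  -0.85427646] M [ 0.06160147  0.0578576  -0.00384543] op 0.060127999099537734 q6 -1.5443640135557142
down [-8.93123742e-04 -6.86951811e-04 -9.99999365e-01]
tool shift mm [-1.49907511 70.09348807  1.73648102]
```

View pics/w1.png

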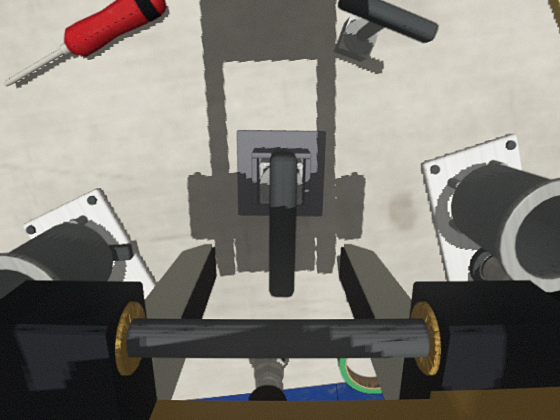

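The wrist view shows the bar between the open jaws: far end at about (284,152), near end at about (283,296). I'll check this against the top view estimate.

Run:
```python
from h import *
c=load('w1')
k=cv2.convertScaleAbs(c['image'],alpha=2.2)[130:310,220:350];cv2.imwrite('pics/wk.png',cv2.resize(k,None,fx=3.3,fy=3.3,interpolation=cv2.INTER_CUBIC))
```

```text
(no output)
```

View pics/wk.png

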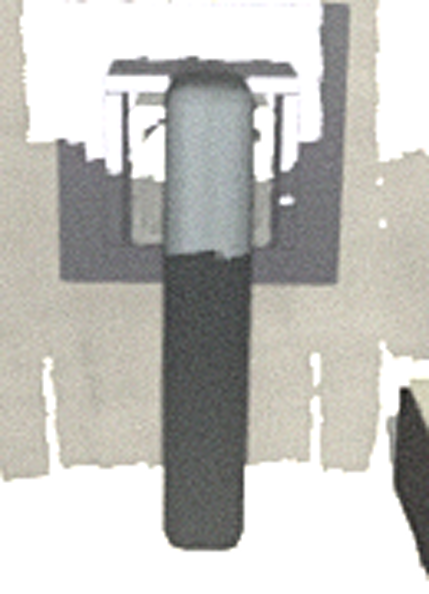

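Run:
```python
from h import *
c=load('w1');t=load('top0');s=load('scene0')
for z in(.172,.178,.182):
  P=np.array([plane(c,u/3.3+220,v/3.3+130,z) for u,v in[(169,85),(250,85),(243,547),(164,547)]])
  L=P[0]+P[1]-P[2]-P[3];print(z,P.mean(0),np.linalg.norm(L)/2,np.linalg.norm(P[0]-P[1]),np.linalg.norm(P[2]-P[3]),np.arctan2(-L[1],-L[0]))
```

```text
0.172 [ 0.4769452  -0.00064293  0.172     ] 0.08924450487830443 0.01398633213631252 0.015234164432082151 -0.1501377644666294
0.178 [ 4.74806376e-01 -4.20360896e-04  1.78000000e-01] 0.08672327805166613 0.013591207351470819 0.014803787412231359 -0.15013776446662938
0.182 [ 4.73380495e-01 -2.71982165e-04  1.82000000e-01] 0.08504246016724057 0.01332779082824301 0.014516869398997488 -0.15013776446662938
```

Both views agree on (0.4746,-0.001) with yaw -0.14. Descend and close.

```bash
python3 -m inch '[[[-1.1,20,2.4,0,0,0],[0,30,0,0,0,0],[0,20,0,0,0,0],[0,0,0,0,0,0]]]' 60 40
python3 st.py .4745 -.0012 .156
python3 -m inch '[[[0,0,0,0,0,0],[0,0,0,0,0,0],[0,0,0,0,0,0],[0,0,0,0,0,0]]]' 5 45
python3 st.py
```

```text
t: 2.5
tool_pos: [0.4715, 0.0036, 0.1537]
orientation: [-1.568, 0.11, -0.102]
force: [0.3, 0.1, -0.4]
opening: 0.0598
t 2.5 [0.47146161 0.00355545 0.1536722 ] yaw -0.13468460352495767 F [ 0.34478247  0.1278641  -0.42278752] M [ 0.01852008 -0.0179059   0.03512454] op 0.05975185603701428 q6 -1.537520216731478
down [-4.76303137e-03  6.29975260e-04 -9.99988458e-01]
tool shift mm [ 3.63819808 -2.34524411 -4.30443194]
t: 3.0
tool_pos: [0.4741, 0.002, 0.1571]
orientation: [-1.568, 0.107, -0.108]
force: [0.2, 1.1, 0.5]
opening: 0.0248
t 3.0 [0.47408664 0.00196532 0.15707038] yaw -0.13691751786399292 F [0.17381055 1.06854967 0.47267219] M [0.02481454 0.01475169 0.04178341] op 0.024782031924966186 q6 -1.537933916216979
down [ 7.38779243e-04 -8.41630512e-05 -9.99999724e-01]
```

```bash
python3 -m inch '[[[0,0,-1.2,0,0,0],[0,0,-1.0,0,0,0],[0,0,0,0,0,0],[0,0,0,0,0,0]]]'
python3 st.py
```

```text
t: 3.5
tool_pos: [0.4736, 0.0, 0.1567]
orientation: [-1.568, 0.107, -0.108]
force: [0.7, 1.4, 0.7]
opening: 0.0156
t 3.5 [4.73594394e-01 5.11727844e-06 1.56702997e-01] yaw -0.136835057848025 F [0.72616626 1.41704517 0.66513244] M [ 0.60875724 -0.12289006 -0.02830923] op 0.015578826436154965 q6 -1.542610722615142
down [ 1.84380903e-04  3.35774023e-04 -9.99999927e-01]
```

Gripped at 15.6 mm, with side force of only about 1.6 N. Lift 145 mm.

```bash
python3 -m inch '[[[0,-8,0,0,0,0],[0,-15,0,0,0,0],[0,-20,0,0,0,0],[0,-25,0,0,0,0],[0,-30,0,0,0,0],[0,-30,0,0,0,0],[0,-17,0,0,0,0],[0,0,0,0,0,0]]]'
python3 st.py
python3 -c "
from h import *
snap('scene','s2.png');snap('wrist','w2.png')"
```

```text
t: 4.5
tool_pos: [0.4742, -0.0003, 0.3032]
orientation: [-1.568, 0.105, -0.11]
force: [0.9, 0.5, -4.0]
opening: 0.0156
t 4.5 [ 4.74224784e-01 -2.99069338e-04  3.03242572e-01] yaw -0.13689361008839065 F [ 0.9223428   0.45693184 -3.98185952] M [-0.04005018  0.03683278  0.00771338] op 0.015610395594325628 q6 -1.5426079709308786
down [ 2.79003870e-03 -4.54728977e-04 -9.99996004e-01]
```

View pics/s2.png

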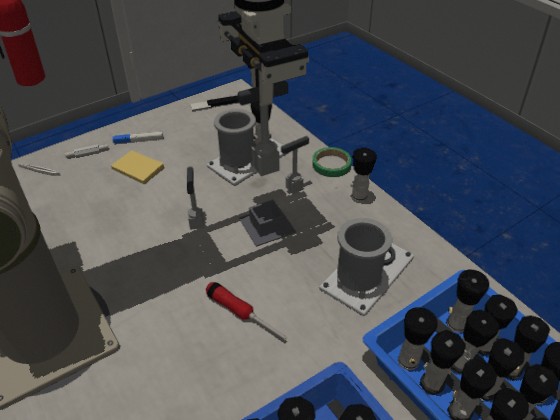

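View pics/w2.png

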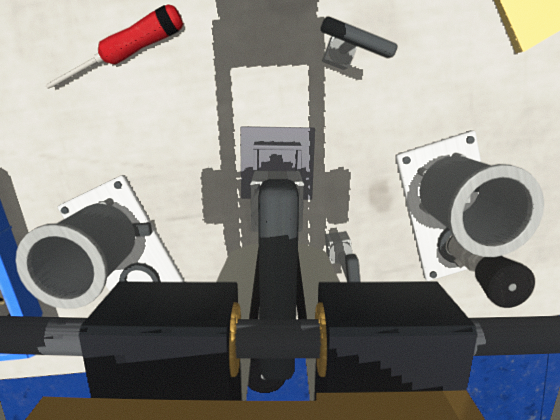

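```bash
python3 - <<'E'
from h import *
c=load('w2')
k=cv2.convertScaleAbs(c['image'],alpha=1.3)[120:320,390:560];cv2.imwrite('pics/wt.png',cv2.resize(k,None,fx=3,fy=3,interpolation=cv2.INTER_CUBIC))
E
python3 st.py .5265 .201 .3032
```

```text
t 4.6 [ 4.73182168e-01 -1.24994107e-04  3.00663362e-01] yaw -0.13680907011201346 F [ 0.70419499 -0.22773243 -3.46361561] M [-0.01339336 -0.03373634  0.02608243] op 0.01578902667883137 q6 -1.5426292167716582
down [-1.29416427e-03  8.53072448e-05 -9.99999159e-01]
tool shift mm [ 25.38636987  -2.58848033 206.51712039]
```

View pics/wt.png

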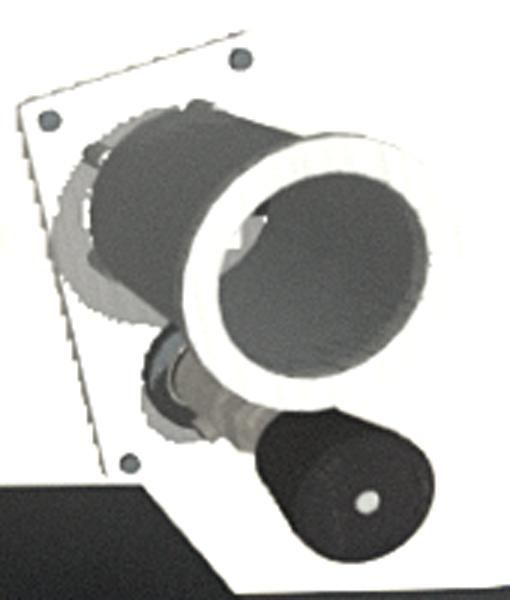

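The tube bore is centred at wrist (497,212) and the white dot on the valve head is at (513,287).

Run:
```python
from h import *
c=load('w2')
f=lambda u,v:(u/3+390-.33,v/3+120-.33)
t=plane(c,*f(323,275),.128);v=plane(c,*f(368,502),.134)
d=v-t;print(t,v,np.linalg.norm(d[:2]),np.arctan2(d[1],d[0]))
a=plane(c,*f(240,58),.004);b=plane(c,*f(49,120),.004);e=plane(c,*f(130,463),.004)
d=a-b;print(np.arctan2(d[1],d[0])-np.pi/2,np.arctan2((e-b)[1],(e-b)[0]))
for p in[(220,275),(428,275)]:print(plane(c,*f(*p),.128))
t0=load('top0')
for u,v in[(93/2.7+140,78/2.7+110)]: print('top dot',plane(t0,u,v,.134))
```

```text
[0.52815972 0.20235477 0.128     ] [0.6076297  0.21690419 0.134     ] 0.08079086035611083 0.18107538560339045
0.1882281267510355 0.18596106469973434
[0.52355095 0.16921188 0.128     ]
[0.53296005 0.23681765 0.128     ]
top dot [0.60609698 0.2147357  0.134     ]
```

Tube axis about (0.5277,0.202); valve 80.8 mm away in direction 0.18, which matches the plate. Stem yaw is therefore about -0.116±0.125 mod 90°, so the key's yaw of -0.137 already fits. Move over the tube.

```bash
python3 -m inch '[[[2.7,0,22,0,0,0],[5,0,40,0,0,0],[5,0,40,0,0,0],[5,0,40,0,0,0],[5,0,40,0,0,0],[3,0,25,0,0,0],[0,0,0,0,0,0],[0,0,0,0,0,0]]]'
python3 -m inch '[[[0,0,0,0,0,0],[0,0,0,0,0,0]]]'
python3 st.py .5277 .202 .3
python3 -c "
from h import *
snap('scene','s3.png');snap('wrist','w3.png');snap('top','t3.png')"
```

```text
t: 5.6
tool_pos: [0.5266, 0.2008, 0.3003]
orientation: [-1.569, 0.109, -0.106]
force: [-0.4, 0.1, -2.4]
opening: 0.0155
t: 5.85
tool_pos: [0.5272, 0.2007, 0.3017]
orientation: [-1.568, 0.108, -0.108]
force: [0.1, -0.3, -2.6]
opening: 0.016
t 5.85 [0.5272295  0.20066812 0.30170601] yaw -0.13782382742849233 F [ 0.14810876 -0.26054557 -2.62263057] M [-0.06940609 -0.03726702  0.02405345] op 0.01595406880603627 q6 -1.1601029093628585
down [ 1.76417485e-04 -8.72102555e-05 -9.99999981e-01]
tool shift mm [0.28273214 1.70597568 1.38400092]
```

View pics/s3.png

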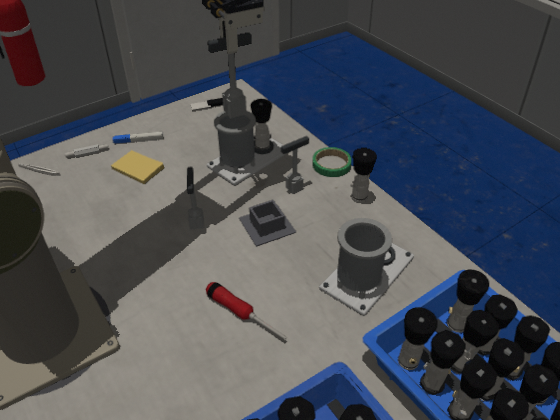

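View pics/w3.png

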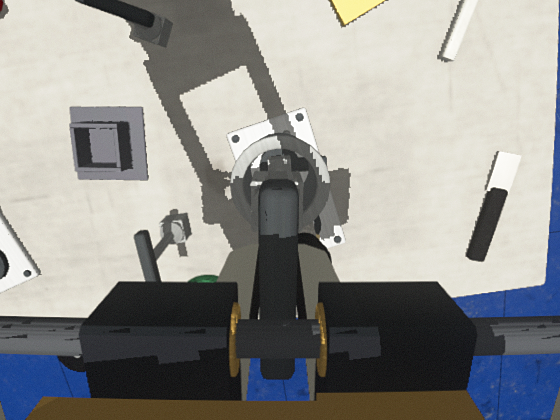

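Run:
```python
from h import *
c=load('s3')
k=cv2.convertScaleAbs(c['image'],alpha=1.6)[20:190,180:300];cv2.imwrite('pics/s3c.png',cv2.resize(k,None,fx=3.5,fy=3.5,interpolation=cv2.INTER_CUBIC))
print('axis pts for vertical through TCP:',[proj(c,(.5272,.2007,z)) for z in(.324,.2,.15,.128)])
```

```text
axis pts for vertical through TCP: [(np.float64(227.82998037999118), np.float64(36.66624893949927)), (np.float64(231.74120708519075), np.float64(91.93677846364793)), (np.float64(233.1947762130591), np.float64(112.17256960670058)), (np.float64(233.81296505804403), np.float64(120.73180011898941))]
```

View pics/s3c.png

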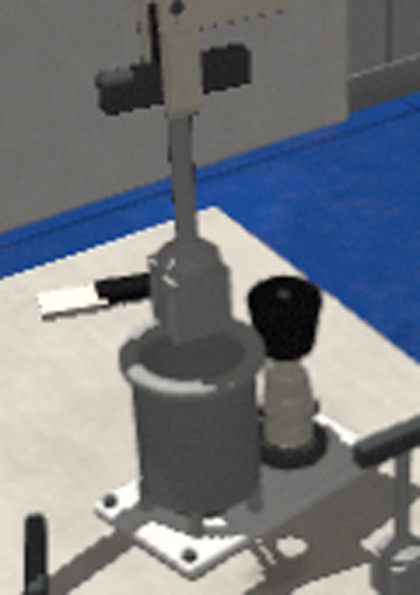

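The key hangs plumb; its socket centre at scene (234,~105) matches the tube mouth centre (235,121) to within about 1 px (~2 mm). Lower to just above the stem tip, with a 1 mm trim.

```bash
python3 -m inch '[[[0,5,1.0,0,0,0],[0,12,0,0,0,0],[0,18,0,0,0,0],[0,18,0,0,0,0],[0,17,0,0,0,0],[0,10,0,0,0,0],[0,3,0,0,0,0],[0,0,0,0,0,0]]]'
python3 st.py .5275 .202 .1765
python3 -m inch '[[[0,4,0,0,0,0],[0,6,0,0,0,0],[0,6,0,0,0,0],[0,6,0,0,0,0],[0,2,0,0,0,0],[0,0,0,0,0,0]]]'
python3 st.py .5275 .202 .1765
```

```text
t: 7.0
tool_pos: [0.5275, 0.2025, 0.2189]
orientation: [-1.568, 0.107, -0.108]
force: [0.1, -0.6, -2.6]
opening: 0.0158
t 7.0 [0.52751426 0.20245559 0.21892452] yaw -0.13681499393360044 F [ 0.1292469  -0.57434869 -2.5613481 ] M [0.00032931 0.01018798 0.05312924] op 0.015801427313466374 q6 -1.1582793571897996
down [ 3.96177943e-04  1.33686975e-04 -9.99999913e-01]
tool shift mm [ 3.21317107e-02  4.24244496e+01 -4.61190683e-01]
t: 7.75
tool_pos: [0.5272, 0.2024, 0.1944]
orientation: [-1.568, 0.108, -0.107]
force: [-0.7, 0.0, -3.7]
opening: 0.0159
t 7.75 [0.52722993 0.20236667 0.19438181] yaw -0.1368145592024348 F [-6.64332337e-01  2.09666030e-03 -3.65546998e+00] M [0.01255836 0.01812076 0.0260947 ] op 0.01592148650347844 q6 -1.158278514872129
down [-4.11336648e-04 -1.17369254e-04 -9.99999909e-01]
tool shift mm [ 0.32455438 17.88173872 -0.32332292]
```

No contact force. The underside is at about 0.044, already past the start of the square (0.050). Continue to the hub.

```bash
python3 -m inch '[[[0,4,0,0,0,0],[0,4,0,0,0,0],[0,4,0,0,0,0],[0,3,0,0,0,0],[0,0,0,0,0,0]]]'
python3 -m inch '[[[0,1,0,0,0,0],[0,1,0,0,0,0],[0,1,0,0,0,0],[0,0,0,0,0,0]]]'
python3 st.py .5275 .202 .1765
```

```text
t: 8.38
tool_pos: [0.5271, 0.2024, 0.1792]
orientation: [-1.568, 0.108, -0.107]
force: [0.0, -0.4, -3.8]
opening: 0.0158
t: 8.88
tool_pos: [0.5279, 0.2025, 0.1777]
orientation: [-1.568, 0.106, -0.109]
force: [-1.5, -2.1, 3.8]
opening: 0.0157
t 8.875 [0.52785459 0.20248202 0.17771129] yaw -0.1368148141384807 F [-1.46742854 -2.14646001  3.76263399] M [-0.19154357  0.37220799  0.03122312] op 0.015702884911843133 q6 -1.158299681427302
down [ 1.45048994e-03  3.00499454e-04 -9.99998903e-01]
tool shift mm [-0.28723027  1.21063005 -0.52647515]
```

Contact with the hub at TCP z≈0.178 (expected 0.1765), vertical load about 7 N. Ease off 0.5 mm and turn clockwise.

```bash
python3 -m inch '[[[0,-0.6,0,0,0.05,0],[0,0,0,0,0.1,0],[0,0,0,0,0.12,0],[0,0,0,0,0.12,0],[0,0,0,0,0.1,0],[0,0,0,0,0,0]]]'
python3 st.py .5275 .202 .1765
python3 -m inch '[[[0,0,0,0,0.1,0],[0,0,0,0,0.15,0],[0,0,0,0,0.15,0],[0,0,0,0,0.15,0],[0,0,0,0,0.15,0],[0,0,0,0,0.1,0],[0,0,0,0,0,0]]]'
python3 st.py .5275 .202 .1765
```

```text
t: 9.62
tool_pos: [0.5276, 0.203, 0.1777]
orientation: [-1.513, 0.49, -0.49]
force: [-0.8, 2.5, 1.9]
opening: 0.0159
t 9.625 [0.52759978 0.20300557 0.17769201] yaw -0.6259708368184314 F [-0.79806958  2.4781899   1.9189089 ] M [0.64504232 0.11242609 0.00372251] op 0.015923994734874183 q6 -0.6688920489014355
down [ 8.69330285e-04  1.13286760e-03 -9.99998980e-01]
tool shift mm [ 0.5082436   1.19078608 -0.87507058]
t: 10.5
tool_pos: [0.528, 0.2029, 0.1778]
orientation: [-1.273, 1.099, -1.101]
force: [1.6, 2.1, 1.2]
opening: 0.0154
t 10.5 [0.52800797 0.20290007 0.1777717 ] yaw -1.4239723673604736 F [1.56638861 2.11680064 1.19776818] M [ 0.72514901 -0.51637811 -0.03151119] op 0.015431590262263917 q6 0.12904523103112472
down [ 1.76814070e-03  9.80453011e-04 -9.99997956e-01]
tool shift mm [ 0.81697161  1.26992134 -0.63659088]
```

```bash
python3 -m inch '[[[0,0,0,0,0.06,0],[0,0,0,0,0.06,0],[0,0,0,0,0.06,0],[0,0,0,0,0,0]]]' >/dev/null; python3 st.py
python3 -m inch '[[[0,0,0,0,0.05,0],[0,0,0,0,0.05,0],[0,0,0,0,0,0]]]' >/dev/null; python3 st.py
python3 -m inch '[[[0,0,0,0,0.03,0],[0,0,0,0,0.03,0],[0,0,0,0,0,0]]]' >/dev/null; python3 st.py
```

```text
t 11.0 [0.52799576 0.20273128 0.17777327] yaw -1.6032514940293925 F [2.73919784 3.18839822 2.48741487] M [ 0.78136607 -0.69268914  0.02255852] op 0.01550644394098949 q6 0.30817773339378735
down [ 1.67519761e-03  7.77390705e-04 -9.99998295e-01]
t 11.375 [0.52796566 0.20272206 0.1778458 ] yaw -1.7034115215129269 F [3.24523017 3.75178909 3.20850079] M [ 0.86316962 -0.83120687  0.07685038] op 0.015582432379153263 q6 0.4084009237748236
down [ 1.63861601e-03  6.83545307e-04 -9.99998424e-01]
t 11.75 [0.52783905 0.2025307  0.17790227] yaw -1.7671337600506993 F [3.43523973 2.30157971 5.12693814] M [ 0.85376228 -0.9234208   0.37126946] op 0.01589805236291288 q6 0.47213117852579245
down [ 1.36288031e-03  2.49131569e-04 -9.99999040e-01]
```

Torque is rising (0.37 N m, well above the 0.06 friction), which suggests the stop. I'll push a bit more to confirm and then look.

```bash
python3 -m inch '[[[0,0,0,0,0.03,0],[0,0,0,0,0.03,0],[0,0,0,0,0,0]]]' >/dev/null; python3 st.py
python3 -m inch '[[[0,0,0,0,0.03,0],[0,0,0,0,0,0]]]' >/dev/null; python3 st.py
python3 -c "
from h import *
for n in ['scene','top','wrist']:
  c=snap(n,n[0]+'4.png')
"
python3 - <<'E'
from h import *
c=load('s4');k=cv2.convertScaleAbs(c['image'],alpha=1.7)[70:200,190:310];cv2.imwrite('pics/s4c.png',cv2.resize(k,None,fx=4.5,fy=4.5,interpolation=cv2.INTER_CUBIC))
E
```

```text
t 12.125 [0.52760493 0.20243088 0.17789502] yaw -1.8264039321236825 F [2.24241268 2.70701296 6.1550748 ] M [ 0.55828656 -0.5975248   0.92000047] op 0.015994157422555645 q6 0.5315427413244397
down [ 8.58234653e-04 -1.52434658e-04 -9.99999620e-01]
t 12.375 [0.5275425  0.20243372 0.17787702] yaw -1.8560976408208845 F [2.62250016 3.66402455 6.21017487] M [ 0.59311763 -0.49019856  1.12887842] op 0.016304206365857256 q6 0.5613329424466276
down [ 7.50873133e-04 -2.62674069e-04 -9.99999684e-01]
```

View pics/s4c.png

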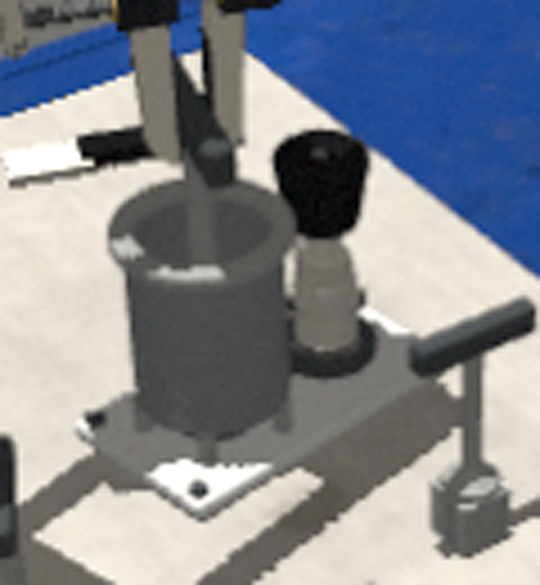

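View pics/w4.png

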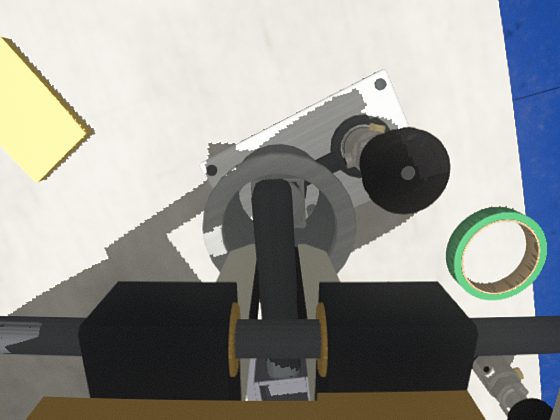

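The torque now climbs steeply to 1.1 N m, so this is the hard stop. In the wrist view the clamp arm at (330,160) runs from the tube to the valve stem at (355,145). Relieve the twist, open and withdraw upward.

```bash
python3 -m inch '[[[0,-0.6,0,0,-0.05,0],[0,0,0,0,-0.05,0],[0,0,0,0,0,0]]]'; python3 st.py
python3 -m inch '[[[0,0,0,0,0,0],[0,0,0,0,0,0],[0,0,0,0,0,0],[0,0,0,0,0,0]]]' 45
python3 st.py
python3 -m inch '[[[0,-5,0,0,0,0],[0,-10,0,0,0,0],[0,-20,0,0,0,0],[0,-30,0,0,0,0],[0,-30,0,0,0,0],[0,-15,0,0,0,0],[0,0,0,0,0,0],[0,0,0,0,0,0]]]'
python3 st.py
python3 -c "
from h import *
for n in ['scene','top','wrist']:
  c=snap(n,n[0]+'5.png')
c=load('s5');k=cv2.convertScaleAbs(c['image'],alpha=1.7)[70:200,190:310];cv2.imwrite('pics/s5c.png',cv2.resize(k,None,fx=4.5,fy=4.5,interpolation=cv2.INTER_CUBIC))
"
```

```text
t: 12.9
tool_pos: [0.5276, 0.2024, 0.1779]
orientation: [-1.115, 1.344, -1.345]
force: [4.0, 2.8, 2.1]
opening: 0.0156
t 12.9 [0.52762216 0.20239655 0.17791231] yaw -1.7564812653050614 F [3.99227377 2.76467556 2.13266114] M [ 0.87536641 -1.02684798  0.1030779 ] op 0.015618834705273069 q6 0.46132821638237936
down [ 6.36866877e-04  7.70388440e-05 -9.99999794e-01]
t: 13.4
tool_pos: [0.527, 0.2022, 0.1775]
orientation: [-1.116, 1.345, -1.345]
force: [0.1, 0.4, -0.2]
opening: 0.0447
t 13.4 [0.52703838 0.20219695 0.1774948 ] yaw -1.7569691915135415 F [ 0.07281147  0.37840963 -0.15342782] M [-0.06896089  0.09982848 -0.02675262] op 0.04473210800915632 q6 0.4618295068191
down [-8.40587957e-04 -4.34673817e-04 -9.99999552e-01]
t: 14.4
tool_pos: [0.5269, 0.2023, 0.2866]
orientation: [-1.117, 1.346, -1.345]
force: [0.6, -0.2, -0.2]
opening: 0.0451
t 14.4 [0.52688648 0.20229916 0.28659368] yaw -1.7567794240372396 F [ 0.60099287 -0.15566366 -0.18413924] M [-0.06406265  0.13705818  0.03397406] op 0.04513659539763853 q6 0.46173264230622435
down [-1.67967451e-03 -4.67695265e-04 -9.99998480e-01]
```

View pics/s5c.png

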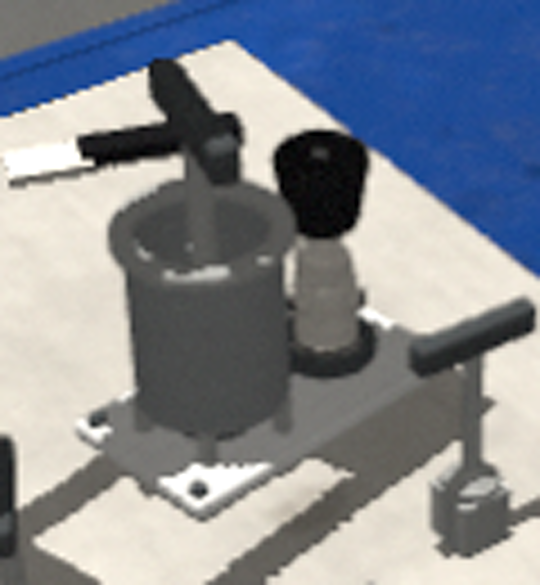

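View pics/w5.png

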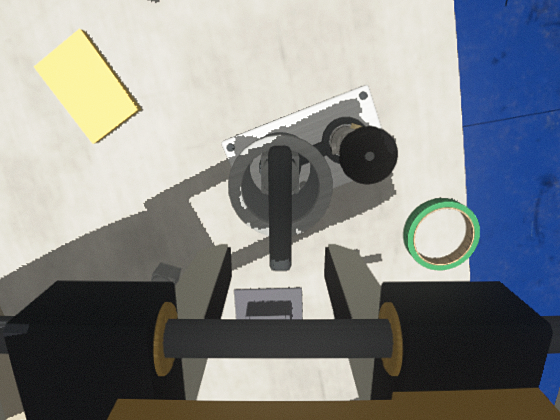

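The gripper is clear and the key stands on its own: bar from wrist (280,148) to (280,268). Last checks are the bar height (top expected at 0.198) and the clamp arm direction.

Run:
```python
from h import *
w=load('w5')
k=cv2.convertScaleAbs(w['image'],alpha=1.8)[75:285,215:410];cv2.imwrite('pics/w5c.png',cv2.resize(k,None,fx=2.8,fy=2.8,interpolation=cv2.INTER_CUBIC))
s=load('s5')
for z in(.198,.204,.21):
  P=[plane(w,280,148,z),plane(w,280.5,268,z)];m=(P[0]+P[1])/2;print(z,m,np.linalg.norm(P[0]-P[1]),[tuple((np.array(proj(s,p))-[190,70])*4.5) for p in P])
```

```text
0.198 [0.52951102 0.20321596 0.198     ] 0.08622631010936307 [(np.float64(158.39536278887965), np.float64(56.789865443787576)), (np.float64(222.6138186894956), np.float64(143.0147478181281))]
0.204 [0.52981414 0.20501197 0.204     ] 0.0841260464693239 [(np.float64(156.9294046298783), np.float64(45.01886156978392)), (np.float64(219.59670888382558), np.float64(128.60805330449887))]
0.21 [0.53011726 0.20680799 0.21      ] 0.08202578282928477 [(np.float64(155.45642561365412), np.float64(33.18452303202329)), (np.float64(216.57087694636473), np.float64(114.15762173012982))]
```

View pics/w5c.png

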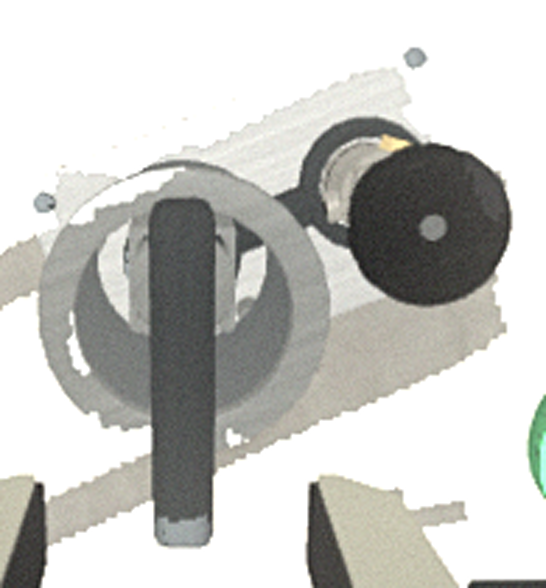

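The bar top fits z=0.198 (fully seated). The arm lies parallel to the plate edge, pointing at the valve. Hand in.

```bash
python3 -c "
from h import *
print(monitor.read_state()['t'],robot.close_job())"
```

```text
the job is handed in; nothing more can be done
14.55 None
```

The job is done and was handed in at 14.55 s: the T-key stands on the stem of the valve fixture, with its clamp swung in to the stop.

I took the full-size key from its holder by the crossbar and lowered it down the left tube, the one with the valve beside it. It reached the hub at TCP z≈0.178, against 0.1765 expected. I then turned it clockwise by about 1.7 rad until the torque rose steeply to 1.1 N m. After easing the twist I let go and moved the gripper clear.

- **Key seated:** the wrist and scene views put the crossbar top at about 0.198 m, the fully-down height, and within about 2 mm of the tube axis.
- **Clamp arm:** the wrist view shows it pointing at the valve, against its seat. I judged this by eye and by the torque rise, and did not measure the angle.
- **Robot clear:** after opening, the tool force stayed under 1 N. The readings taken after each move stayed under about 7 N.
- **Empty fixture:** the arm was not brought near it. I did not check its clamp again at the end.

The only disagreements were small, a few millimetres. The first estimate of the valve's position came out 76 mm from the tube axis; a second view gave 81 mm, against the stated 80 mm.

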